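Cup under the chute, shutter held half open

ROBOT

A 6-joint arm with a two-finger parallel gripper is mounted at the origin on the work surface. World frame = base frame: x ahead of the robot, y to its left, z up, the work surface at z = 0. Lengths are in m, angles in rad, forces in N, time in s.
With the tool pointing down it reaches from about 0.3 to 0.875 m from the base axis. Payload 6.4 kg.
Tool frame: the origin (TCP) lies midway between the tips of the shut fingers; the grasp point (between the pads) lies 19 mm behind it; z points along the fingers, y is the line along which they close (so a half turn about z gives the same grasp; the last joint's range is limited). The gripper opens to 85 mm and grips with 20 to 120 N. Pads are 22 mm wide; open, the fingers measure 114 mm over their backs; the gripper's body (76 mm by 85 mm) begins 54 mm behind the grasp point. The pads swing forward as they close: fully open they stand 13 mm farther back than shut.
Start: joints at [-1.461, 0.181, 1.607, -0, 1.354, -0.206], TCP at [0.179, -0.547, 0.231] pointing down, gripper open.
Joint ranges: [-2.99, 2.99], [-0.89, 2.07], [0.3, 2.58], [-1.14, 4.28], [0, 2.63], [-3.12, 3.12]. Speed limits (rad/s): [2.57, 2.57, 3.01, 3.14, 3.14, 3.14].

INTERFACE

Orientations are given as a unit quaternion [w, x, y, z].
In Python, from bench import status, camera, ctrl gives the robot as it stands. The module is installed in compiled form; this text tells all that it offers.
- The arm moves only by the shell command python3 -m handwheel 'ROWS'. ROWS is JSON, a list that holds one entry, the list of rows, each a list of 7 numbers: the opening, from -1 (shut) to 1 (fully open), then the shift along the tool's x, y, z in cm, then the turn, a rotation vector about the tool's x, y, z in degrees. A call has 1 to 10 rows; each row is the pose to reach, as a shift and turn from the pose commanded when the call began, along the tool's axes at that moment; what a row does not reach only later rows make up. A row lasts 1/8 s, in which the tool goes at most 62.5 mm and 10.7 degrees, less where a joint would pass 70% of its speed; a pose out of reach is approached as far as the arm can. A call with a gripper value outside its range is refused whole. The fingers move at their own pace and stop on an object; the grip force is fixed at half the most. Time passes only in rows, so rows that repeat a pose let the fingers close. It gives the time, the measured TCP pose, the force, the opening and the grip force at its end, in the units of the state.
- status.get_obs(): the state, without advancing time (a new reading comes with each control period).
- camera(name): name is "scene" or "top" or "wrist"; returns a dict with "frame" (420x560x3 uint8, blue, green, red), "depth" (420x560 float32, m along the optical axis (not along the pixel's ray), 0 where there is no reading), "fx", "fy", "cx", "cy" (pixels), "extrinsics" (4x4, takes a point from camera to world coordinates); the wrist camera has in their place "hand_eye" (4x4, takes a point from camera to tool coordinates, whose origin is the TCP and whose axes are the flange's). Camera axes: x right, y down, z forward; pixel columns grow to the right and rows downward; lengths in m; the calibration is good to about 2 mm. A picture is of the moment at which its call begins: read the wrist's pose just before it.
- ctrl.hand_in(): hands the job in; it is judged then, once.
The state is a dict: "time_s": time; "q": joint angles; "dq": joint speeds; "joint_efforts": joint torques, N m; "eef_pos": TCP position; "eef_rot": TCP orientation; "wrist_force": force on the tool from outside, world axes, zero at the start; "torque": the same for the moment, N m; "opening": opening from 0.0 (shut) to 1.0 (fully open); "grasp_force": force on a finger pad.
Only numpy, scipy, OpenCV 4.12 (cv2) and the standard library are available. Lean on these libraries where they do the work, as an engineer would, in place of code of your own. Each camera call takes 0.05 s, during which the arm holds its last target. There are 200 camera calls.

TASK

Get the dosing unit ready to pour: turn the square metal cup, which stands mouth down on the bench, mouth up and stand it in the middle of the unit's square pan in front of the chute, and let go of it. Only then slide the sprung shutter by its tab to half of its travel, without ever pulling it nearly fully open, and keep holding it there: the job finishes while you are still holding the shutter half open. Leave the bottle, the jar and the spray can where they are.

Things in the scene. Friction and masses are not known exactly. Their poses are not given: they have to be found in the camera images.
- cup: Loose square aluminium cup, 48 x 48 mm outside, 72 mm tall, walls and bottom 4 mm, about 0.13 kg, one end open. Starts mouth down on the bench. Origin: centre of the outside of its closed bottom (72 mm above the bench at the start); z points from bottom to mouth; x, y are square to its flat sides. It does not roll when laid on a side.
- unit: Fixed dosing unit; place and yaw vary. Origin on the bench, z up, -x roughly towards the robot. mm in its frame: base plate x -55..75, y -135..155, 12 thick; white housing x -50..70, y -120..0, 188 high; round hopper on it, radius 48 about x 15, y -60, up to 240; two rails for the shutter from the housing to y -285 at x -28 and 28, their tops 148 high.
- pan_center (a point): Centre of the top of the square steel pan (100 x 100 mm) on the unit's base plate, 16 mm above the bench, at x 0, y 90 mm in the unit's frame. Axes as the unit's. The space above it and on its other sides than the chute's is free.
- chute_tip (a point): Middle of the lower end of the unit's fixed, open steel chute, at x 0, y 47 mm in the unit's frame, 103 mm above the bench; it points to the pan. The chute is 47 mm wide (along x), its sides 18 mm high; it rises from here to the housing at y 0.
- shutter (a joint): Travel of the sprung shutter in m: 0 closed (start; the spring pulls it back there), 0.060 fully open; half is 0.030. It opens along the unit's -y (away from the pan), out of the housing. Spring force 4 N closed, 10 N at half, 16 N at full travel, plus about 1 N of friction. Black marks across the rails show where the middle of the tab stands at half travel.
- shutter_tab (a point): Middle of the shutter's upright dark steel tab, moving with it: 12 mm thick along the unit's y, 32 mm wide along x, free from 25 mm below this point to 21 mm above. Axes as the unit's. Closed it is at x 0, y -195 mm in the unit's frame, 180 mm above the bench, 69 mm clear of the housing. It stands on the flat blade (top 150 mm above the bench).
- bottle: Bystander: upright white plastic bottle, 44 mm across, 120 mm tall. Origin under its centre.
- jar: Bystander: low jar with black lid, 56 mm across, 70 mm tall. Origin under its centre.
- spraycan: Bystander: upright can, 58 mm across, 150 mm tall. Origin under its centre.
Mind the look-alikes: they are no part of the job. What is shaped like the cup but pink is not meant.

How it is judged:
By the outcome, as a careful person would: the job done as asked, in the order asked, and still so for the second after the job is handed in, while the arm keeps its last pose, push and grip.
It also fails if it takes over 64 s, if anything falls off the work surface, if the arm or the gripper's body presses on something with over 40 N, if the wrist force passes 120 N, or if a joint passes its speed limit or range.

## Working session

There is one attempt and no reset: what is moved stays moved. The work goes in short steps, Python scripts to look and compute and a shell command to move; the robot and the scene stay as the last step left them, time stands still between calls to the robot, and variables do not carry over. Pictures are saved under pics/ and viewed, at most 10 in all, crops included, and the job is handed in when it is done.

```bash
mkdir -p pics
python3 - <<'E'
from bench import status,camera,ctrl
import cv2,pickle,numpy as np
print(status.get_obs())
for n in ("scene","top"):
    c=camera(n); pickle.dump(c,open(n+".pkl","wb")); cv2.imwrite(f"pics/{n}0.png",c["frame"]); print(n,c["extrinsics"],c["fx"])
E
```

```text
{'time_s': 0.0, 'q': array([-1.46128621e+00,  1.81519683e-01,  1.60802317e+00,  9.78948717e-06,
        1.35378318e+00, -2.06317425e-01]), 'dq': array([-0.0012543 ,  0.00044523,  0.00011989,  0.0002002 , -0.00331786,
        0.00182972]), 'joint_efforts': array([ 9.41321123e-04, -4.44866502e+01, -3.51334226e+01, -2.53425887e-04,
        8.83753470e-03, -2.80644150e-05]), 'eef_pos': array([ 0.17854521, -0.54599581,  0.23038883]), 'eef_rot': array([-8.65439749e-04,  9.87557304e-01,  1.57257176e-01,  4.67078167e-05]), 'wrist_force': array([-0.36781257,  0.6909387 ,  0.36186166]), 'torque': array([-0.00368864,  0.01180739, -0.01992505]), 'grasp_force': 0.0, 'opening': 1.0004443763259248}
scene [[ 0.05655316  0.79615915 -0.60243867  1.37656791]
 [ 0.99838547 -0.04830539  0.02988366 -0.02110729]
 [-0.00530889 -0.60315603 -0.79760555  1.20839006]
 [ 0.          0.          0.          1.        ]] 459.6346777556457
top [[-0.00867228 -0.98447899  0.17528805  0.37680332]
 [-0.99988604  0.01070355  0.01064606  0.00466104]
 [-0.01235703 -0.17517575 -0.98445963  1.0236235 ]
 [ 0.          0.          0.          1.        ]] 403.04540407974844
```

View pics/scene0.png

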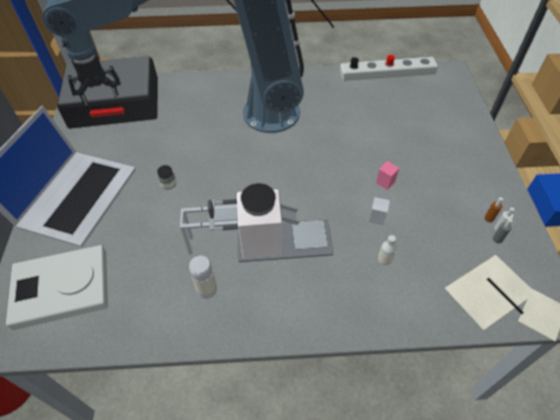

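View pics/top0.png

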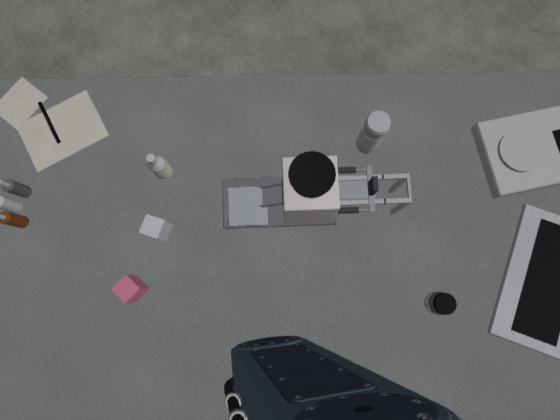

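The scene view shows the cup at (380,210), the pink look-alike at (388,175), the unit with its pan at (310,235), and the tab at (211,208). In the top view the cup is at (152,227), the pan at (248,205), the tab at (373,185), the bottle at (160,166), the spray can at (375,125) and the jar at (442,303).

```bash
cat > h.py <<'E'
import numpy as np,cv2,pickle
from scipy.spatial.transform import Rotation as R
def cloud(c,T=None):
    T=c["extrinsics"] if T is None else T
    v,u=np.mgrid[:420,:560]; d=c["depth"]
    P=np.stack([(u-c["cx"])/c["fx"]*d,(v-c["cy"])/c["fy"]*d,d,np.ones_like(d)],-1)
    return (P@T.T)[...,:3]
def rot(q): return R.from_quat(q,scalar_first=True)
E
python3 - <<'E'
from h import *
for n in("top","scene"):
    c=pickle.load(open(n+".pkl","rb")); W=cloud(c); 
    def rect(name,x,y,r,z0,z1):
        m=(np.abs(W[...,0]-x)<r)&(np.abs(W[...,1]-y)<r)&(W[...,2]>z0)&(W[...,2]<z1)&(c["depth"]>0)
        p=W[m]
        if len(p)<4: print(n,name,len(p));return
        (a,b),s,t=cv2.minAreaRect((p[:,:2]*1000).astype(np.float32)); print(n,name,len(p),"c %.0f %.0f size %.0f %.0f ang %.1f z %.3f"%(a,b,*s,t,np.median(p[:,2])))
    if n=="top":
        pts=dict(cup=(227,152),pan=(205,248),tab=(185,373),bottle=(158,152),can=(120,377),jar=(303,445),house=(205,310),pink=(289,128))
        L={k:W[v] for k,v in pts.items()}
        for k,v in L.items(): print(k,v.round(3))
    rect("cup",*L["cup"][:2],.05,.06,.085)
    rect("plate",*L["pan"][:2],.25,.008,.022)
    rect("house",*L["house"][:2],.12,.178,.196)
    rect("tab",*L["tab"][:2],.04,.185,.21)
    rect("bottle",*L["bottle"][:2],.05,.05,.13)
    rect("can",*L["can"][:2],.06,.1,.16)
    rect("jar",*L["jar"][:2],.05,.06,.08)
c=pickle.load(open("top.pkl","rb"));f=c["frame"]
cv2.imwrite("pics/crop1.png",cv2.resize(f[100:300,110:420],None,fx=2.58,fy=2.58,interpolation=cv2.INTER_CUBIC))
E
```

```text
cup [0.521 0.321 0.072]
pan [0.584 0.096 0.016]
tab [ 0.586 -0.183  0.199]
bottle [0.677 0.312 0.121]
can [ 0.752 -0.211  0.148]
jar [ 0.337 -0.364  0.069]
house [ 0.547 -0.051  0.189]
pink [0.375 0.37  0.073]
top cup 428 c 523 323 size 49 47 ang 71.1 z 0.071
top plate 2687 c 589 152 size 282 505 ang 18.6 z 0.014
top house 1394 c 596 -52 size 121 120 ang 1.1 z 0.187
top tab 112 c 590 -187 size 32 12 ang 1.1 z 0.200
top bottle 339 c 675 314 size 35 44 ang 48.0 z 0.083
top can 651 c 746 -213 size 55 55 ang 14.3 z 0.148
top jar 392 c 336 -365 size 47 50 ang 0.3 z 0.069
scene cup 223 c 528 321 size 48 55 ang 69.5 z 0.071
scene plate 1874 c 624 149 size 324 540 ang 20.5 z 0.013
scene house 753 c 602 -53 size 123 120 ang 0.7 z 0.186
scene tab 56 c 593 -188 size 12 38 ang 83.9 z 0.198
scene bottle 260 c 688 315 size 44 36 ang 76.0 z 0.082
scene can 503 c 755 -215 size 55 57 ang 76.0 z 0.146
scene jar 152 c 340 -367 size 53 47 ang 4.0 z 0.068
```

View pics/crop1.png

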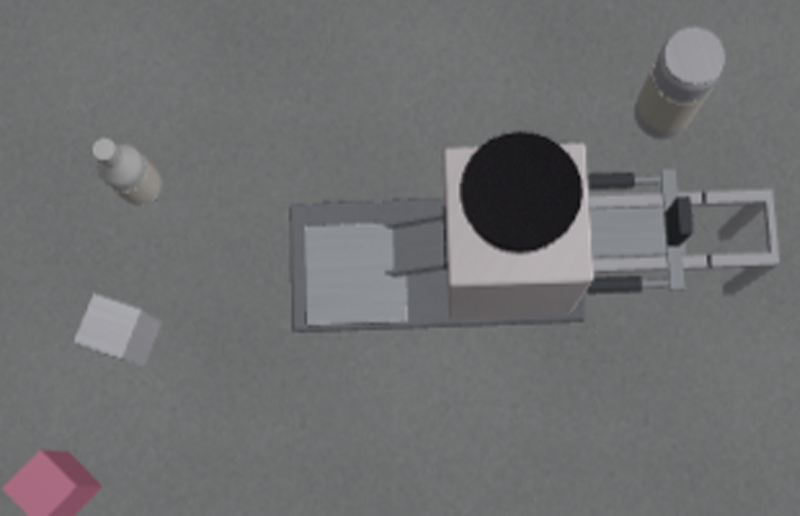

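The crop agrees with the measured values: cup at about (523,323) mm with its sides at 71° and -19°, and unit origin at about (586,8) mm with yaw about 1.1°.

Plan:
1. Regrip the cup to align it radially.
2. Grasp it at 45° and roll it 180° to lay it mouth outward.
3. Regrasp from above, pitch up 90° and place it in the pan.

```bash
cat >> h.py <<'E'
def frame(az_y,z):
    "tool z dir given, y towards azimuth az_y deg (made perpendicular)"
    z=np.array(z,float);z/=np.linalg.norm(z);a=np.radians(az_y);y=np.array([np.cos(a),np.sin(a),0]);y-=z*(y@z);y/=np.linalg.norm(y)
    return R.from_matrix(np.stack([np.cross(y,z),y,z],1))
def go(p,Rt,grasp=True):
    "p: wanted grasp point (or TCP) in m"
    from bench import status
    o=status.get_obs();R0=rot(o["eef_rot"]);p=np.array(p,float)
    if grasp:p=p+Rt.apply([0,0,.019])
    d=R0.inv()*Rt
    print("shift cm",(R0.inv().apply(p-o["eef_pos"])*100).round(2),"turn",d.as_rotvec(degrees=True).round(1),"| tcp",o["eef_pos"].round(4),"q",o["q"].round(2),"F",o["wrist_force"].round(1),"t",round(o["time_s"],2),"open",round(o["opening"],3))
E
python3 -c "
from h import *
go([.523,.323,.20],frame(-19,[0,0,-1]))"
```

```text
shift cm [ 59.73 -71.9    5.08] turn [ -0.1  -0.1 -52.9] | tcp [ 0.1786 -0.5461  0.2305] q [-1.46  0.18  1.61  0.    1.35 -0.21] F [-0.2  0.3  0.2] t 0.1 open 0.997
```

```bash
python3 -m handwheel '[[[1,30,-36,0,0,0,-26],[1,30,-36,0,0,0,-26],[1,30,-36,0,0,0,-26],[1,30,-36,0,0,0,-26],[1,30,-36,0,0,0,-26],[1,30,-36,0,0,0,-26],[1,30,-36,0,0,0,-26],[1,45,-54,0,0,0,-40],[1,59.7,-71.9,0,0,0,-53],[1,59.7,-71.9,0,0,0,-53]]]'; python3 -c "
from h import *
go([.523,.323,.20],frame(-19,[0,0,-1]))"
```

```text
time_s: 1.35
eef_pos: [0.4097, 0.0364, 0.2314]
eef_rot: [0.0, 0.812, 0.583, 0.0]
wrist_force: [1.3, -0.8, -0.3]
opening: 1.0
grasp_force: 0.0
shift cm [30.78  1.56  5.04] turn [0.1 0.  0.3] | tcp [0.4097 0.0364 0.2314] q [-0.2  -0.21  1.99 -0.    1.36  0.12] F [ 1.3 -0.8 -0.3] t 1.35 open 1.0
```

```bash
python3 -m handwheel '[[[1,30.8,1.6,5,0,0,0.3],[1,30.8,1.6,5,0,0,0.3],[1,30.8,1.6,5,0,0,0.3],[1,30.8,1.6,5,0,0,0.3],[1,30.8,1.6,5,0,0,0.3],[1,30.8,1.6,5,0,0,0.3],[1,30.8,1.6,5,0,0,0.3],[1,30.8,1.6,5,0,0,0.3]]]'
python3 - <<'E'
from h import *
from bench import camera,status
o=status.get_obs();c=camera("wrist")
T=np.eye(4);T[:3,:3]=rot(o["eef_rot"]).as_matrix();T[:3,3]=o["eef_pos"]
W=cloud(c,T@c["hand_eye"])
m=(np.hypot(W[...,0]-.523,W[...,1]-.323)<.06)&(np.abs(W[...,2]-.072)<.008)&(c["depth"]>0)
print(cv2.minAreaRect((W[m][:,:2]*1000).astype(np.float32)),m.sum())
cv2.imwrite("pics/w1.png",c["frame"]); 
go([.523,.323,.052],frame(-19,[0,0,-1]))
E
```

```text
time_s: 2.35
eef_pos: [0.5243, 0.3194, 0.1819]
eef_rot: [0.0, 0.816, 0.579, 0.0]
wrist_force: [-0.1, -1.5, 0.4]
opening: 0.996
grasp_force: 0.0
((523.3615112304688, 321.8290100097656), (48.677452087402344, 48.14591598510742), 70.45437622070312) 3927
shift cm [ 0.29 -0.27 14.92] turn [ 0.1 -0.  -0.3] | tcp [0.5244 0.3193 0.1822] q [ 0.35  0.31  1.55 -0.    1.28  0.69] F [ 0.1  0.1 -0.6] t 2.4 open 0.998
```

View pics/w1.png

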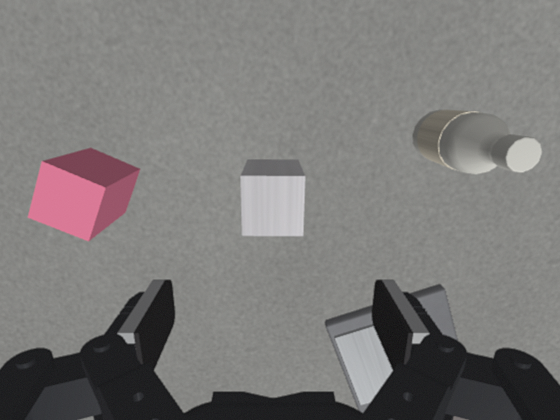

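The cup sits square between the fingers: its top spans (240..304, 176..236). I'll descend and close.

```bash
python3 -m handwheel '[[[1,0.2,-0.2,6,0,0,0],[1,0.2,-0.2,11,0,0,-0.3],[1,0.2,-0.2,14.5,0,0,-0.3],[1,0.2,-0.2,14.9,0,0,-0.3],[-1,0.2,-0.2,14.9,0,0,-0.3],[-1,0.2,-0.2,14.9,0,0,-0.3],[-1,0.2,-0.2,14.9,0,0,-0.3],[-1,0.2,-0.2,14.9,0,0,-0.3],[-1,0.2,-0.2,14.9,0,0,-0.3],[-1,0.2,-0.2,14.9,0,0,-0.3]]]'; python3 -c "
from h import *
go([.523,.323,.057],frame(-58.3,[0,0,-1]))"
```

```text
time_s: 3.65
eef_pos: [0.525, 0.3236, 0.035]
eef_rot: [0.001, 0.814, 0.581, 0.002]
wrist_force: [-0.1, -0.8, 7.0]
opening: 0.553
grasp_force: 62.4
shift cm [-0.12 -0.17 -0.3 ] turn [ 0.1 -0.2 39.4] | tcp [0.525  0.3236 0.035 ] q [ 0.36  0.5   1.62 -0.    1.01  0.69] F [-0.1 -0.8  7. ] t 3.65 open 0.553
```

```bash
python3 -m handwheel '[[[-1,0,0,-1,0,0,0],[-1,0,0,-1,0,0,10],[-1,0,0,-1,0,0,20],[-1,0,0,-1,0,0,30],[-1,0,0,-1,0,0,40],[-1,0,0,-1,0,0,50],[-1,0,0,-1,0,0,50],[-1,0,0,-0.4,0,0,50],[-1,0,0,0,0,0,50],[-1,0,0,0,0,0,50]]]'; python3 -m handwheel '[[[0.9,0,0,0,0,0,0],[0.9,0,0,0,0,0,0],[0.9,0,0,0,0,0,0],[0.9,0,0,-5,0,0,0],[0.9,0,0,-10,0,0,0],[0.9,0,0,-13,0,0,0],[0.9,0,0,-13,0,0,0]]]'
python3 - <<'E'
from h import *
from bench import camera,status
o=status.get_obs();c=camera("wrist")
T=np.eye(4);T[:3,:3]=rot(o["eef_rot"]).as_matrix();T[:3,3]=o["eef_pos"]
W=cloud(c,T@c["hand_eye"])
m=(np.hypot(W[...,0]-.523,W[...,1]-.323)<.06)&(np.abs(W[...,2]-.072)<.008)&(c["depth"]>0)
(cx,cy),s,t=cv2.minAreaRect((W[m][:,:2]*1000).astype(np.float32));print(cx,cy,s,t)
a=t if t<45 else t-90   # d azimuth candidates
print("d az",a+90 if a<-20 else a)
az=np.radians(t-0 if t<45 else t-90); print(np.degrees(az))
d=np.array([np.cos(az),np.sin(az),-1])/2**.5
p=np.array([cx/1000,cy/1000,.047])
F=frame(np.degrees(az)-90,d)
go(p-d*.005-d*.08,F); go(p-d*.005,F)
E
```

```text
time_s: 4.9
eef_pos: [0.5233, 0.3232, 0.0349]
eef_rot: [0.0, 0.983, 0.184, -0.0]
wrist_force: [-8.2, -3.9, 20.4]
opening: 0.553
grasp_force: 64.2
time_s: 5.78
eef_pos: [0.5249, 0.3238, 0.1653]
eef_rot: [-0.001, 0.983, 0.183, 0.003]
wrist_force: [-0.3, -0.6, -1.3]
opening: 0.947
grasp_force: 0.0
521.0154418945312 322.7432861328125 (48.745765686035156, 48.1142463684082) 20.696210861206055
d az 20.696210861206055
20.696210861206055
shift cm [-4.94 -0.09  6.92] turn [-0.2 44.9  0.4] | tcp [0.5236 0.3232 0.163 ] q [ 0.36  0.33  1.56 -0.    1.24  1.56] F [-0.2  0.3 -0. ] t 5.83 open 0.951
shift cm [ 0.71 -0.05 12.59] turn [-0.2 44.9  0.4] | tcp [0.5236 0.3232 0.163 ] q [ 0.36  0.33  1.56 -0.    1.24  1.56] F [-0.2  0.3 -0. ] t 5.83 open 0.951
```

```bash
python3 -m handwheel '[[[0.9,-4.9,0,0,0,10,0],[0.9,-4.9,0,0,0,20,0],[0.9,-4.9,0,0,0,30,0],[0.9,-4.9,0,0,0,40,0],[0.9,-4.9,0,3,0,45,0],[0.9,-4.9,0,6.9,0,45,0],[0.9,-4.9,0,6.9,0,45,0],[0.9,-4.9,0,6.9,0,45,0]]]'
python3 - <<'E'
from h import *
az=np.radians(20.7);d=np.array([np.cos(az),np.sin(az),-1])/2**.5
F=frame(20.7-90,d);go(np.array([.521,.3227,.047])-d*.005,F)
E
```

```text
time_s: 6.82
eef_pos: [0.4778, 0.3072, 0.0983]
eef_rot: [-0.068, 0.909, 0.169, 0.374]
wrist_force: [0.5, -0.0, -0.4]
opening: 0.946
grasp_force: 0.0
shift cm [-0.34  0.09  8.28] turn [-0.1  0.3  0.3] | tcp [0.4778 0.3072 0.0983] q [ 0.36  0.07  2.29  0.21 -0.    1.36] F [ 0.5 -0.  -0.4] t 6.83 open 0.946
```

```bash
python3 -m handwheel '[[[0.9,-0.3,0,4,0,0,0],[0.9,-0.3,0.1,7.5,0,0,0],[0.9,-0.3,0.1,8.3,0,0,0],[-1,-0.3,0.1,8.3,0,0,0],[-1,-0.3,0.1,8.3,0,0,0],[-1,-0.3,0.1,8.3,0,0,0],[-1,-0.3,0.1,8.3,0,0,0],[-1,-0.3,0.1,8.3,0,0,0]]]'
cat >> h.py <<'E'
C90=R.from_euler('z',90,degrees=True)
def fk(q,P):
    a,lat,h,L1,L2,Lt=P;E=lambda x,t:R.from_euler(x,t)
    r1=E('z',q[0]);r2=r1*E('y',q[1]);r3=r2*E('y',q[2]);r=r3*E('z',q[3])*E('y',q[4])*E('z',q[5])*C90
    return r1.apply([a,lat,h])+r2.apply([0,0,L1])+r3.apply([0,0,L2])+r.apply([0,0,Lt]),r
E
python3 - <<'E'
from h import *
from bench import status
from scipy.optimize import least_squares
o=status.get_obs();print(o)
D=[([-1.461286,.18152,1.60802,0,1.35378,-.2063],(.178545,-.545996,.230389),5),
([-.2,-.21,1.99,0,1.36,.12],(.4097,.0364,.2314),1),([.35,.31,1.55,0,1.28,.69],(.5244,.3193,.1822),1),([.36,.5,1.62,0,1.01,.69],(.525,.3236,.035),1),
([.36,.33,1.56,0,1.24,1.56],(.5236,.3232,.163),1),([.36,.07,2.29,.21,0,1.36],(.4778,.3072,.0983),1),(o["q"],o["eef_pos"],5)]
s=least_squares(lambda P:np.concatenate([w*(fk(q,P)[0]-p) for q,p,w in D]),[0,.12,.3,.4,.4,.2])
print(s.x.round(4),[((fk(q,s.x)[0]-p)*1000).round(1) for q,p,w in D]); print(fk(o["q"],s.x)[1].as_quat(scalar_first=True))
E
```

```text
time_s: 7.82
eef_pos: [0.5352, 0.3294, 0.0602]
eef_rot: [-0.064, 0.917, 0.17, 0.354]
wrist_force: [-2.9, -2.4, 5.3]
opening: 0.547
grasp_force: 62.4
{'time_s': 7.825, 'q': array([3.63065467e-01, 2.78382151e-01, 2.12593762e+00, 4.36041398e-01,
       5.91126148e-04, 1.13098499e+00]), 'dq': array([ 6.23829632e-04, -3.30134610e-04, -4.96627831e-04,  3.35207190e-01,
       -1.12765456e-04, -3.35425847e-01]), 'joint_efforts': array([-1.30984664e-02, -3.55822384e+01, -2.32707202e+01, -4.84462380e-01,
       -2.61208959e+00,  4.43409774e-01]), 'eef_pos': array([0.5351641 , 0.32941216, 0.0601659 ]), 'eef_rot': array([-0.06445723,  0.9172592 ,  0.17019973,  0.35427798]), 'wrist_force': array([-2.89960904, -2.361682  ,  5.29873236]), 'torque': array([-0.0737484 ,  0.30659146, -0.00367494]), 'grasp_force': 62.434161901474, 'opening': 0.5472865627927284}
[0.0813 0.1179 0.1523 0.3937 0.4181 0.2189] [array([-0.2,  2.2, -0.5]), array([14.1, -2. ,  0.2]), array([ 1.1, -2. ,  6.8]), array([22.3,  8.4, 25.6]), array([ 4.2,  1.4, 11.6]), array([ 2.5, -0.5, -5.4]), array([ 0.3,  0.2, -1. ])]
[-0.06445723  0.9172592   0.17019973  0.35427798]
```

```bash
python3 -m handwheel '[[[0.9,0,0,0,0,0,0],[0.9,0,0,0,0,0,0],[0.9,0,0,0,0,0,0],[0.9,0,0,-5,0,0,0],[0.9,0,0,-9,0,0,0],[0.9,-5,0,-12,0,-10,0],[0.9,-8,0,-12,0,-20,0],[0.9,-8,0,-12,0,-20,0]]]'
cat >> h.py <<'E'
def fk(q,P):
    a,lat,h,L1,e,L2,Lt=P;E=lambda x,t:R.from_euler(x,t)
    r1=E('z',q[0]);r2=r1*E('y',q[1]);r3=r2*E('y',q[2]);r=r3*E('z',q[3])*E('y',q[4])*E('z',q[5])*C90
    return r1.apply([a,lat,h])+r2.apply([0,0,L1])+r3.apply([e,0,L2])+r.apply([0,0,Lt]),r
E
python3 - <<'E'
from h import *
from bench import status
from scipy.optimize import least_squares
o=status.get_obs();print(o["q"].tolist(),o["eef_pos"].tolist())
D=[([-1.461286,.18152,1.60802,0,1.35378,-.2063],(.178545,-.545996,.230389),5),
([-.2,-.21,1.99,0,1.36,.12],(.4097,.0364,.2314),1),([.35,.31,1.55,0,1.28,.69],(.5244,.3193,.1822),1),([.36,.5,1.62,0,1.01,.69],(.525,.3236,.035),1),
([.36,.33,1.56,0,1.24,1.56],(.5236,.3232,.163),1),([.36,.07,2.29,.21,0,1.36],(.4778,.3072,.0983),1),([.363065,.278382,2.1259376,.436,.000591,1.131],(.5351641,.32941,.0601659),5),(o["q"],o["eef_pos"],5)]
s=least_squares(lambda P:np.concatenate([w*(fk(q,P)[0]-p) for q,p,w in D]),[0,.12,.3,.4,0,.4,.2])
print(s.x.round(4),[((fk(q,s.x)[0]-p)*1000).round(1) for q,p,w in D]);np.save("P.npy",s.x)
E
```

```text
time_s: 8.82
eef_pos: [0.4058, 0.2798, 0.0954]
eef_rot: [-0.034, 0.965, 0.179, 0.19]
wrist_force: [0.4, 0.0, 0.2]
opening: 0.952
grasp_force: 0.0
[0.3629393627048861, -0.04328996421365324, 2.212963145931471, -0.0018968456368723303, 0.5831199252512119, 1.5688720833555645] [0.4058013570866601, 0.279760337348171, 0.09543907986390608]
[-0.0018  0.1178  0.3193  0.4377  0.0877  0.5168  0.3218] [array([ 0. ,  0.2, -0.1]), array([0.6, 0.7, 1.1]), array([ 1.2, -2. ,  0.7]), array([1.4, 0.4, 2.1]), array([2.9, 0.9, 3.2]), array([ 2.2, -0.6,  0.7]), array([-0.1,  0. ,  0.1]), array([-0.1,  0. , -0.4])]
```

```bash
cat >> h.py <<'E'
from scipy.optimize import least_squares
LO=np.array([-2.99,-.89,.3,-1.14,0,-3.12]);HI=np.array([2.99,2.07,2.58,4.28,2.63,3.12])
def ik(p,Rt,seeds=None,grasp=True):
    P=np.load("P.npy");p=np.array(p,float)
    if grasp:p=p+Rt.apply([0,0,.019])
    out=[]
    for s in (seeds or [[np.arctan2(p[1],p[0])-.2,.3,1.7,a,b,c] for a in(-.8,.1,1.2,2,3,4) for b in(.6,1.4) for c in(-2,0,2)]):
        def f(q):
            x,r=fk(q,P);return np.concatenate([(x-p)*5,(Rt.inv()*r).as_rotvec()])
        r=least_squares(f,np.clip(s,LO+.01,HI-.01),bounds=(LO,HI),max_nfev=60)
        if np.linalg.norm(r.fun)<.004 and not any(np.abs(r.x-o).max()<.05 for o in out):out.append(r.x)
    return out
def dd(az,tilt):
    "tilt: deg below horizontal"
    a,t=np.radians([az,tilt]);return np.array([np.cos(a)*np.cos(t),np.sin(a)*np.cos(t),-np.sin(t)])
E
time python3 - <<'E'
from h import *
for k in(20.7,110.7,-69.3,-159.3):
  for t in (45,):
    for sg in(1,-1):
      d=dd(k,t);F=frame(k-90*sg,d)
      for q in ik(np.array([.521,.323,.048])-.004*d,F): print("grasp",k,sg,q.round(2))
# final at pan and regrasp
for sg in(1,-1):
  for az in(1,):
    F=frame(az-90*sg,dd(az,0))
    for q in ik([.580,.098,.068],F): print("final",az,sg,q.round(2))
E
```

```text
grasp 20.7 1 [ 0.36  0.34  2.16  3.14  0.14 -1.57]
grasp 20.7 -1 [0.36 0.34 2.16 3.14 0.14 1.57]
grasp 110.7 1 [ 0.    0.65  1.63  0.76  1.29 -0.74]
grasp 110.7 -1 [0.   0.65 1.63 0.76 1.29 2.4 ]
grasp -69.3 1 [ 0.7   0.77  1.4  -0.75  1.36 -2.49]
grasp -69.3 -1 [ 0.7   0.77  1.4  -0.75  1.36  0.66]
grasp -159.3 1 [ 0.36  1.03  0.93  0.    1.96 -1.57]
grasp -159.3 -1 [0.36 1.03 0.93 0.   1.96 1.57]
final 1 1 [-0.09  0.91  2.21  3.03  1.55 -1.57]
final 1 -1 [-0.09  0.91  2.21  3.03  1.55  1.57]
real	0m3.104s
user	0m3.662s
sys	0m0.048s
```

Run:
```python
from h import *
for k in (110.7,-159.3):
  d=dd(k,45); g=np.array([.521,.323,.048])-.004*d
  v=np.array([.521,.323,.072])-g
  v2=R.from_rotvec(np.pi*d).apply(v); m=R.from_rotvec(np.pi*d).apply([0,0,-1])
  print(k,"bottom rel grasp",v2.round(4),"m",m.round(3),"grasp z to lie",.024-v2[2])
  g2=np.array([.521,.323,.024-v2[2]]);B=g2+v2
  rp=B+m*.050
  for sg in(1,-1):
    dz=dd(k+180,70);F=frame(k-90*sg,dz);
    for q in ik(rp,F):print(" regrasp",sg,rp.round(3),q.round(2))
for sg in(1,-1):
    F=frame(1-90*sg,dd(1,20))
    for q in ik([.583,.098,.068],F): print("final",sg,q.round(2))
```

```text
110.7 bottom rel grasp [ 0.0075 -0.0198 -0.0028] m [-0.353  0.935 -0.   ] grasp z to lie 0.026828427124746194
 regrasp 1 [0.511 0.35  0.024] [ 0.57  0.64  1.52 -0.39  1.09  0.41]
 regrasp -1 [0.511 0.35  0.024] [ 0.57  0.64  1.52 -0.39  1.09 -2.73]
-159.3 bottom rel grasp [ 0.0198  0.0075 -0.0028] m [-0.935 -0.353 -0.   ] grasp z to lie 0.026828427124746215
 regrasp 1 [0.494 0.313 0.024] [ 0.36  0.37  1.96 -0.    0.46 -1.57]
 regrasp -1 [0.494 0.313 0.024] [ 0.36  0.37  1.96 -0.    0.46  1.57]
final 1 [-0.08  0.55  2.3   3.02  0.94 -1.54]
final -1 [-0.08  0.55  2.3   3.02  0.94  1.61]
```

Run:
```python
from h import *
d=dd(110.7,45);F=frame(110.7+90,d);g=np.array([.521,.323,.048])-.004*d
go(g-.13*d+[0,0,.06],F);
for q in ik(g-.13*d+[0,0,.06],F):print(q.round(2))
```

```text
shift cm [14.9   8.24 -4.02] turn [ 18.8 -52.3  92.8] | tcp [0.4058 0.2798 0.0954] q [ 0.36 -0.04  2.21 -0.    0.58  1.57] F [0.4 0.  0.2] t 8.82 open 0.952
[-0.13  0.45  1.56  0.67  1.58  2.5 ]
```

```bash
python3 -m handwheel '[[[0.9,2.5,0,-6,0,0,0],[0.9,5,0,-12,1.7,-4.8,8.4],[0.9,6,1,-12,3.4,-9.5,16.9],[0.9,7,2,-12,5.1,-14.3,25.3],[0.9,9,3,-11,6.8,-19,33.7],[0.9,10,4,-10,8.5,-23.8,42],[0.9,11,5,-9,10.3,-28.5,50.6],[0.9,12,6,-8,12,-33.3,59],[0.9,13,7,-7,13.7,-38,67.5],[0.9,14,7.5,-6,15.4,-42.8,76]]]'
python3 - <<'E'
from h import *
d=dd(110.7,45);F=frame(110.7+90,d);g=np.array([.521,.323,.048])-.004*d
go(g-.13*d+[0,0,.06],F)
E
```

```text
time_s: 10.07
eef_pos: [0.533, 0.2473, 0.2013]
eef_rot: [-0.195, 0.856, -0.419, -0.232]
wrist_force: [0.0, -0.0, -0.5]
opening: 0.95
grasp_force: 0.0
shift cm [ 1.6  -1.16  0.56] turn [ 3.3 -9.4 16.3] | tcp [0.533  0.2473 0.2013] q [-0.06  0.35  1.58  0.54  1.53  2.3 ] F [ 0.  -0.  -0.5] t 10.07 open 0.95
```

```bash
python3 -m handwheel '[[[0.9,0.8,-0.6,0.3,1.7,-4.7,8.2],[0.9,1.6,-1.2,0.6,3.3,-9.4,16.3],[0.9,1.6,-1.2,0.6,3.3,-9.4,16.3],[0.9,1.6,-1.2,0.6,3.3,-9.4,16.3]]]'
python3 - <<'E'
from h import *
d=dd(110.7,45);F=frame(110.7+90,d);g=np.array([.521,.323,.048])-.004*d
go(g-.07*d,F);go(g,F)
E
```

```text
time_s: 10.58
eef_pos: [0.5483, 0.2481, 0.1904]
eef_rot: [-0.217, 0.763, -0.522, -0.314]
wrist_force: [0.3, 0.7, 1.0]
opening: 0.947
grasp_force: 0.0
shift cm [ 4.4  -0.08 10.22] turn [ 0.2 -0.2  0.5] | tcp [0.5483 0.2481 0.1904] q [-0.13  0.44  1.56  0.67  1.58  2.49] F [0.3 0.7 1. ] t 10.57 open 0.947
shift cm [ 4.38 -0.1  17.22] turn [ 0.2 -0.2  0.5] | tcp [0.5483 0.2481 0.1904] q [-0.13  0.44  1.56  0.67  1.58  2.49] F [0.3 0.7 1. ] t 10.57 open 0.947
```

```bash
python3 -m handwheel '[[[0.9,2.2,0,5,0,0,0.5],[0.9,4.4,-0.1,10.2,0,0,0.5],[0.9,4.4,-0.1,10.2,0,0,0.5],[0.9,4.4,-0.1,10.2,0,0,0.5]]]'
cat >> h.py <<'E'
def wcloud():
    from bench import camera,status
    o=status.get_obs();c=camera("wrist");T=np.eye(4);T[:3,:3]=rot(o["eef_rot"]).as_matrix();T[:3,3]=o["eef_pos"]
    return cloud(c,T@c["hand_eye"]),c
E
python3 - <<'E'
from h import *
W,c=wcloud()
m=(np.hypot(W[...,0]-.523,W[...,1]-.323)<.06)&(np.abs(W[...,2]-.072)<.008)&(c["depth"]>0)
print(m.sum(),cv2.minAreaRect((W[m][:,:2]*1000).astype(np.float32)))
cv2.imwrite("pics/w2.png",c["frame"])
d=dd(110.7,45);F=frame(110.7+90,d);g=np.array([.521,.323,.048])-.004*d
go(g,F)
E
```

```text
time_s: 11.08
eef_pos: [0.5359, 0.2868, 0.0896]
eef_rot: [-0.217, 0.761, -0.525, -0.314]
wrist_force: [-0.5, -0.2, 0.2]
opening: 0.951
grasp_force: 0.0
3272 ((521.7713012695312, 322.74224853515625), (48.20338821411133, 50.943668365478516), 21.12443733215332)
shift cm [0.16 0.17 7.29] turn [ 0.  -0.2  0.1] | tcp [0.5367 0.2865 0.0902] q [-0.07  0.57  1.61  0.71  1.4   2.43] F [-0.2 -0.1  0.1] t 11.12 open 0.949
```

View pics/w2.png

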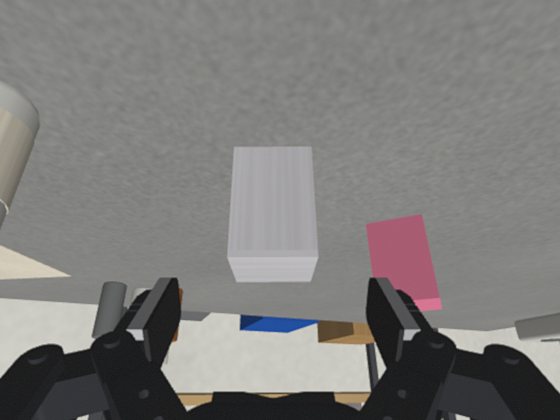

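The cup is square and centred between the fingers at x 229..317. I'll advance, grip and lift.

```bash
python3 -m handwheel '[[[0.9,0.2,0.1,4,0,0,0],[0.9,0.2,0.1,6.8,0,0,0],[0.9,0.2,0.1,7.3,0,0,0],[0.9,0.2,0.1,7.3,0,0,0],[-1,0.2,0.1,7.3,0,0,0],[-1,0.2,0.1,7.3,0,0,0],[-1,0.2,0.1,7.3,0,0,0],[-1,0.2,0.1,7.3,0,0,0],[-1,0.2,0.1,7.3,0,0,0]]]'
python3 - <<'E'
from h import *
from bench import status
o=status.get_obs();Rt=rot(o["eef_rot"]);gp=o["eef_pos"]-Rt.apply([0,0,.019]);print("grasp pt",gp.round(4))
np.save("bot1.npy",Rt.inv().apply(np.array([.5215,.3227,.072])-o["eef_pos"]))
go(gp+[0,0,.08],Rt)
E
```

```text
time_s: 12.25
eef_pos: [0.517, 0.3326, 0.0356]
eef_rot: [-0.217, 0.76, -0.526, -0.315]
wrist_force: [1.1, -3.7, 6.6]
opening: 0.556
grasp_force: 61.9
grasp pt [0.5218 0.3201 0.0491]
shift cm [-5.65  0.02 -5.66] turn [0. 0. 0.] | tcp [0.517  0.3326 0.0356] q [0.01 0.65 1.64 0.76 1.29 2.4 ] F [ 1.1 -3.7  6.6] t 12.25 open 0.556
```

```bash
python3 -m handwheel '[[[-1,-3,0,-3,0,0,0],[-1,-5.7,0,-5.7,0,0,0],[-1,-5.7,0,-5.7,0,0,-10],[-1,-5.7,0,-5.7,0,0,-20],[-1,-5.7,0,-5.7,0,0,-30],[-1,-5.7,0,-5.7,0,0,-40],[-1,-5.7,0,-5.7,0,0,-50],[-1,-5.7,0,-5.7,0,0,-60],[-1,-5.7,0,-5.7,0,0,-70],[-1,-5.7,0,-5.7,0,0,-80]]]'
python3 -m handwheel '[[[-1,0,0,0,0,0,-10],[-1,0,0,0,0,0,-20],[-1,0,0,0,0,0,-30],[-1,0,0,0,0,0,-40],[-1,0,0,0,0,0,-50],[-1,0,0,0,0,0,-60],[-1,0,0,0,0,0,-70],[-1,0,0,0,0,0,-80],[-1,0,0,0,0,0,-90],[-1,0,0,0,0,0,-100]]]'
python3 - <<'E'
from h import *
from bench import status
o=status.get_obs();Rt=rot(o["eef_rot"]);b=o["eef_pos"]+Rt.apply(np.load("bot1.npy"))
F=frame(20.7,dd(110.7,45))
print("bottom centre",b.round(4),"y az",Rt.apply([0,1,0]).round(3))
b2=F.apply(np.load("bot1.npy"));tcp=np.array([.517,.325,0]);tcp[2]=.024-b2[2]
go(tcp,F,False)
E
```

```text
time_s: 13.5
eef_pos: [0.5158, 0.333, 0.1147]
eef_rot: [-0.368, 0.92, 0.088, -0.102]
wrist_force: [0.2, -0.3, -1.1]
opening: 0.552
grasp_force: 61.9
time_s: 14.75
eef_pos: [0.5158, 0.333, 0.1146]
eef_rot: [-0.315, 0.524, 0.761, 0.216]
wrist_force: [0.2, -0.3, -0.5]
opening: 0.558
grasp_force: 61.9
bottom centre [0.5283 0.2989 0.1256] y az [ 0.934  0.358 -0.001]
shift cm [-7.74 -0.17  6.63] turn [-0.2  0.1  0.2] | tcp [0.5158 0.333  0.1146] q [ 0.01  0.51  1.64  0.74  1.39 -0.65] F [ 0.2 -0.3 -0.5] t 14.75 open 0.558
```

```bash
python3 -m handwheel '[[[-1,-4,0,3.4,0,0,0],[-1,-7,-0.1,6,0,0,0],[-1,-7.5,-0.2,6.4,0,0,0],[-1,-7.6,-0.2,6.5,0,0,0],[-1,-7.6,-0.2,6.5,0,0,0]]]'
python3 - <<'E'
from h import *
F=frame(20.7,dd(110.7,45))
b2=F.apply(np.load("bot1.npy"));tcp=np.array([.517,.325,0]);tcp[2]=.024-b2[2]
go(tcp,F,False)
E
```

```text
time_s: 15.38
eef_pos: [0.5177, 0.3252, 0.0168]
eef_rot: [-0.315, 0.525, 0.76, 0.216]
wrist_force: [-0.5, 0.6, -1.2]
opening: 0.555
grasp_force: 62.0
shift cm [-0.26 -0.07  0.27] turn [-0.1  0.1 -0. ] | tcp [0.5177 0.3252 0.0168] q [-0.01  0.68  1.63  0.76  1.27 -0.77] F [-0.5  0.6 -1.2] t 15.38 open 0.555
```

Lower the last 3 mm, release and back off along the tool axis.

```bash
python3 -m handwheel '[[[-1,-0.2,0,0.2,0,0,0],[-1,-0.2,0,0.2,0,0,0],[0.9,-0.2,0,0.2,0,0,0],[0.9,-0.2,0,0.2,0,0,0],[0.9,-0.2,0,0.2,0,0,0],[0.9,-0.2,0,-3,0,0,0],[0.9,-0.2,0,-8,0,0,0],[0.9,4,0,-12,0,0,0],[0.9,6,0,-14,0,0,0],[0.9,6,0,-14,0,0,0]]]'
python3 - <<'E'
from h import *
W,c=wcloud()
m=(np.hypot(W[...,0]-.513,W[...,1]-.345)<.075)&(np.abs(W[...,2]-.048)<.007)&(c["depth"]>0)
(a,b),s,t=cv2.minAreaRect((W[m][:,:2]*1000).astype(np.float32));print(m.sum(),a,b,s,t)
cv2.imwrite("pics/w3.png",c["frame"])
az=110.7;C=np.array([a,b])/1000
mm=np.array([np.cos(np.radians(az)),np.sin(np.radians(az))]);rp=np.r_[C+mm*.014,.024];print(rp)
F=frame(20.7,dd(az+180,70));np.save("rp.npy",rp)
for q in ik(rp-.1*dd(az+180,70),F):print(q.round(2))
go(rp-.1*dd(az+180,70),F)
E
```

```text
time_s: 16.62
eef_pos: [0.5387, 0.2724, 0.1593]
eef_rot: [-0.314, 0.525, 0.761, 0.217]
wrist_force: [-0.4, 0.5, -0.6]
opening: 0.952
grasp_force: 0.0
4909 516.6273193359375 324.26666259765625 (48.10201644897461, 72.49571228027344) 20.88996696472168
[0.51167867 0.33736288 0.024     ]
[ 0.61  0.52  1.49 -0.36  1.25  0.38]
shift cm [ 2.87 -0.1  10.95] turn [ -0.1 -64.9   0. ] | tcp [0.5375 0.2724 0.1574] q [-0.09  0.47  1.6   0.69  1.51 -0.66] F [ 0.1 -0.9 -0.4] t 16.68 open 0.95
```

View pics/w3.png

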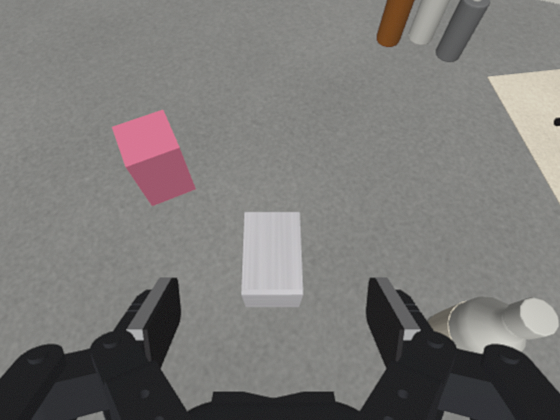

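The cup lies on its side at (243..302, 212..305), mouth pointing away. I'll regrasp it from above near the mouth.

```bash
python3 -m handwheel '[[[0.9,2,0,1,0,-10,0],[0.9,4,0,2,0,-20,0],[0.9,4,0,4,0,-30,0],[0.9,4,0,6,0,-40,0],[0.9,4,0,8,0,-50,0],[0.9,3.5,0,10,0,-60,0],[0.9,2.9,-0.1,10.9,0,-65,0],[0.9,2.9,-0.1,10.9,0,-65,0],[0.9,2.9,-0.1,10.9,0,-65,0]]]'
python3 - <<'E'
from h import *
go(np.load("rp.npy"),frame(20.7,dd(-69.3,70)))
E
```

```text
time_s: 17.8
eef_pos: [0.5013, 0.3627, 0.0995]
eef_rot: [0.141, 0.559, 0.811, -0.101]
wrist_force: [-0.7, 0.4, -0.3]
opening: 0.95
grasp_force: 0.0
shift cm [0.   0.12 9.93] turn [-0.3 -0.   0.2] | tcp [0.5013 0.3627 0.0995] q [ 0.61  0.52  1.49 -0.36  1.25  0.38] F [-0.7  0.4 -0.3] t 17.8 open 0.95
```

```bash
python3 -m handwheel '[[[0.9,0,0.1,5,0,0,0],[0.9,0,0.1,9,0,0,0],[0.9,0,0.1,9.7,0,0,0],[0.9,0,0.1,9.7,0,0,0],[-1,0,0.1,9.7,0,0,0],[-1,0,0.1,9.7,0,0,0],[-1,0,0.1,9.7,0,0,0],[-1,0,0.1,9.7,0,0,0],[-1,0,0.1,9.7,0,0,0]]]'
python3 - <<'E'
from h import *
from bench import status
o=status.get_obs();Rt=rot(o["eef_rot"])
m=np.array([np.cos(np.radians(110.8)),np.sin(np.radians(110.8)),0]);B=np.array([.5166,.3243,.024])-.036*m
np.save("bot2.npy",Rt.inv().apply(B-o["eef_pos"]));np.save("m2.npy",Rt.inv().apply(m))
print(np.load("bot2.npy"),np.load("m2.npy"))
q0=o["q"];print(q0.round(2))
Rf=frame(1-90,dd(1,20));bot=np.load("bot2.npy")
pan=np.array([.584,.098,.016])
tcpf=pan-Rf.apply(bot);print("final tcp",tcpf, "m",Rf.apply(np.load("m2.npy")))
for q in ik(tcpf+[0,0,.1],Rf,grasp=False):print("above",q.round(2))
for q in ik(tcpf+[0,0,.002],Rf,grasp=False):print("final",q.round(2))
E
```

```text
time_s: 18.92
eef_pos: [0.5149, 0.3337, 0.0111]
eef_rot: [0.143, 0.559, 0.811, -0.099]
wrist_force: [-0.5, 0.9, 7.5]
opening: 0.552
grasp_force: 62.7
[-0.04707096 -0.00173975  0.00338066] [ 9.39636642e-01 -1.52704425e-05 -3.42173903e-01]
[ 0.56  0.62  1.54 -0.39  1.08  0.4 ]
final tcp [0.59695083 0.09648604 0.06138849] m [-1.63874513e-04  1.24123284e-05  9.99999986e-01]
above [-0.09  0.17  2.39  2.97  0.64 -1.47]
final [-0.09  0.54  2.31  3.01  0.94 -1.53]
```

```bash
python3 -m handwheel '[[[-1,0,0,-4,0,0,0],[-1,0,0,-9,0,0,0],[-1,-2,0,-14,0,0,0],[-1,-4,0,-19,0,0,0],[-1,-4,0,-19,0,0,0]]]'
cat >> h.py <<'E'
def plan(qa,qb,n,bump=0,start=0):
    P=np.load("P.npy");s=np.linspace(0,1,n+1);Q=[qa+(qb-qa)*t+np.array([0,0,0,0,bump*np.sin(np.pi*t),0]) for t in s]
    f=[fk(q,P) for q in Q];p0,r0=f[start];last=f[start]
    for i in range(start+1,n+1):
        p,r=f[i];print(i,"tcp",p.round(2),"wc",(p-r.apply([0,0,.32])).round(2),"bot",(p+r.apply(np.load("bot2.npy"))).round(2),"step %.0fmm %.0fdeg |"%(np.linalg.norm(p-last[0])*1e3,np.degrees((last[1].inv()*r).magnitude())),(r0.inv().apply(p-p0)*100).round(1).tolist(),(r0.inv()*r).as_rotvec(degrees=True).round(0).tolist());last=f[i]
        if (i-start)%10==0:p0,r0=f[i]
E
python3 - <<'E'
from h import *
from bench import status
o=status.get_obs();print(o["eef_pos"],o["q"].round(2),o["grasp_force"],o["opening"])
Rf=frame(-89,dd(1,20));tcpf=np.array([.584,.098,.016])-Rf.apply(np.load("bot2.npy"))
qb=ik(tcpf+[-.05,.03,.14],Rf,grasp=False);print(qb)
plan(o["q"],qb[0],22,.3)
E
```

```text
time_s: 19.55
eef_pos: [0.5072, 0.3605, 0.2077]
eef_rot: [0.144, 0.56, 0.81, -0.095]
wrist_force: [0.3, 0.3, -1.3]
opening: 0.556
grasp_force: 62.2
[0.50720942 0.36049971 0.20766978] [ 0.6   0.39  1.43 -0.34  1.41  0.31] 62.20740705728531 0.555830390226799
[array([ 0.01371411, -0.06774314,  2.48295604,  3.1342008 ,  0.49535991,
       -1.56557184])]
1 tcp [0.47 0.37 0.19] wc [0.47 0.44 0.5 ] bot [0.48 0.33 0.19] step 46mm 10deg | [3.1, -3.2, 1.1] [4.0, 8.0, -2.0]
2 tcp [0.43 0.39 0.17] wc [0.47 0.42 0.49] bot [0.45 0.35 0.17] step 43mm 10deg | [6.3, -6.1, 1.3] [8.0, 17.0, -4.0]
3 tcp [0.4  0.41 0.17] wc [0.46 0.4  0.48] bot [0.41 0.37 0.16] step 40mm 9deg | [9.5, -8.6, 0.8] [10.0, 26.0, -6.0]
4 tcp [0.37 0.43 0.17] wc [0.46 0.38 0.47] bot [0.38 0.39 0.15] step 38mm 9deg | [12.5, -10.5, -0.5] [11.0, 35.0, -7.0]
5 tcp [0.34 0.46 0.18] wc [0.45 0.36 0.46] bot [0.36 0.42 0.15] step 35mm 9deg | [15.1, -11.8, -2.3] [11.0, 45.0, -7.0]
6 tcp [0.33 0.48 0.19] wc [0.45 0.34 0.45] bot [0.34 0.45 0.16] step 33mm 9deg | [17.4, -12.4, -4.7] [10.0, 54.0, -7.0]
7 tcp [0.32 0.51 0.21] wc [0.44 0.32 0
[... 1190 characters left out ...]
3 0.17 0.35] bot [0.57 0.38 0.31] step 57mm 10deg | [-3.8, 16.8, -22.7] [-63.0, 15.0, 10.0]
18 tcp [0.58 0.33 0.34] wc [0.31 0.16 0.34] bot [0.59 0.33 0.29] step 60mm 10deg | [-7.8, 16.9, -27.1] [-71.0, 13.0, 15.0]
19 tcp [0.59 0.28 0.31] wc [0.3  0.15 0.34] bot [0.59 0.27 0.27] step 62mm 10deg | [-12.4, 15.8, -31.1] [-79.0, 10.0, 20.0]
20 tcp [0.59 0.22 0.28] wc [0.28 0.14 0.33] bot [0.58 0.22 0.23] step 64mm 10deg | [-17.4, 13.7, -34.5] [-86.0, 6.0, 27.0]
21 tcp [0.57 0.17 0.24] wc [0.26 0.13 0.32] bot [0.56 0.17 0.2 ] step 65mm 10deg | [-4.4, 4.3, -2.2] [-7.0, -6.0, 3.0]
22 tcp [0.55 0.13 0.2 ] wc [0.25 0.12 0.31] bot [0.53 0.13 0.16] step 65mm 9deg | [-9.1, 7.6, -5.1] [-14.0, -12.0, 7.0]
```

```bash
python3 -m handwheel '[[[-1,3.1,-3.2,1.1,4,8,-2],[-1,6.3,-6.1,1,8,17,-4],[-1,9.5,-8.6,0.5,10,26,-6],[-1,12.5,-10.5,-0.5,11,35,-7],[-1,15.1,-11.8,-2.3,11,45,-7],[-1,17.4,-12.4,-4.7,10,54,-7],[-1,19.1,-12.2,-7.3,8,63,-6],[-1,20.1,-11.4,-10.1,4,71,-4],[-1,20.4,-9.9,-12.9,-1,79,-1],[-1,19.8,-7.9,-15.4,-6,85,3]]]'
python3 - <<'E'
from h import *
from bench import status
o=status.get_obs();print(o["q"].round(2),o["grasp_force"],o["opening"])
Rf=frame(-89,dd(1,20));tcpf=np.array([.584,.098,.016])-Rf.apply(np.load("bot2.npy"))
qb=ik(tcpf+[-.05,.03,.14],Rf,grasp=False)
plan(o["q"],qb[0],14,.15)
E
```

```text
time_s: 20.8
eef_pos: [0.346, 0.5537, 0.2774]
eef_rot: [-0.415, 0.493, 0.682, 0.346]
wrist_force: [-0.7, -0.0, -1.3]
opening: 0.558
grasp_force: 62.2
[ 0.34  0.19  1.91  1.23  1.29 -0.53] 62.203010469675064 0.5580602334977438
1 tcp [0.36 0.56 0.3 ] wc [0.41 0.26 0.4 ] bot [0.37 0.55 0.26] step 30mm 8deg | [1.9, 2.0, -1.1] [-6.0, 5.0, -0.0]
2 tcp [0.38 0.56 0.32] wc [0.4  0.25 0.4 ] bot [0.39 0.55 0.28] step 31mm 8deg | [3.4, 4.2, -2.7] [-12.0, 10.0, -0.0]
3 tcp [0.41 0.55 0.34] wc [0.39 0.23 0.39] bot [0.42 0.54 0.3 ] step 34mm 8deg | [4.5, 6.5, -4.9] [-19.0, 14.0, -0.0]
4 tcp [0.44 0.53 0.36] wc [0.38 0.22 0.38] bot [0.45 0.53 0.31] step 36mm 8deg | [4.9, 8.9, -7.6] [-27.0, 17.0, 0.0]
5 tcp [0.47 0.51 0.37] wc [0.37 0.21 0.38] bot [0.48 0.51 0.33] step 39mm 8deg | [4.7, 11.2, -10.8] [-35.0, 19.0, 1.0]
6 tcp [0.5  0.48 0.38] wc [0.36 0.19 0.37] bot [0.51 0.48 0.33] step 42mm 8deg | [3.7, 13.3, -14.3] [-43.0, 20.0, 2.0]
7 tcp [0.53 0.44 0.38] wc [0.34 0.18 0.36] bot [0.53 0.45 0.33] step 46mm 9deg | [1.9, 15.1, -18.2] [-51.0, 21.0, 4.0]
8 tcp [0.55 0.4  0.37] wc [0.33 0.17 0.35] bot [0.56 0.4  0.33] step 49mm 9deg | [-0.7, 16.3, -22.2] [-60.0, 20.0, 7.0]
9 tcp [0.57 0.36 0.36] wc [0.32 0.16 0.35] bot [0.58 0.36 0.31] step 52mm 9deg | [-4.1, 16.9, -26.1] [-68.0, 18.0, 10.0]
10 tcp [0.58 0.31 0.34] wc [0.3  0.15 0.34] bot [0.59 0.31 0.29] step 55mm 9deg | [-8.1, 16.6, -29.9] [-75.0, 15.0, 15.0]
11 tcp [0.59 0.26 0.31] wc [0.29 0.14 0.33] bot [0.59 0.26 0.27] step 57mm 9deg | [-3.2, 4.3, -2.0] [-8.0, -4.0, 2.0]
12 tcp [0.58 0.21 0.28] wc [0.28 0.14 0.32] bot [0.58 0.21 0.23] step 59mm 9deg | [-6.8, 8.0, -4.8] [-15.0, -9.0, 4.0]
13 tcp [0.57 0.16 0.24] wc [0.26 0.13 0.32] bot [0.56 0.16 0.2 ] step 60mm 9deg | [-10.9, 10.8, -8.2] [-21.0, -15.0, 7.0]
14 tcp [0.55 0.13 0.2 ] wc [0.25 0.12 0.31] bot [0.53 0.13 0.16] step 60mm 9deg | [-15.1, 12.7, -12.1] [-27.0, -21.0, 10.0]
```

```bash
python3 -m handwheel '[[[-1,1.9,2,-1.1,-6,5,0],[-1,3.4,4.2,-2.7,-12,10,0],[-1,4.5,6.5,-4.9,-19,14,0],[-1,4.9,8.9,-7.6,-27,17,0],[-1,4.7,11.2,-10.8,-35,19,1],[-1,3.7,13.3,-14.3,-43,20,2],[-1,1.9,15.1,-18.2,-51,21,4],[-1,-0.7,16.3,-22.2,-60,20,7],[-1,-4.1,16.9,-26.1,-68,18,10],[-1,-8.1,16.6,-29.9,-75,15,15]]]'
python3 - <<'E'
from h import *
from bench import status
o=status.get_obs();print(o["q"].round(2),o["grasp_force"],o["opening"])
Rf=frame(-89,dd(1,20));tcpf=np.array([.584,.098,.016])-Rf.apply(np.load("bot2.npy"))
qb=ik(tcpf+[-.0,.0,.12],Rf,grasp=False);print(qb)
plan(o["q"],qb[0],5,.05)
E
```

```text
time_s: 22.05
eef_pos: [0.5869, 0.304, 0.3383]
eef_rot: [-0.147, 0.676, 0.211, 0.69]
wrist_force: [0.2, 0.0, -1.4]
opening: 0.558
grasp_force: 62.3
[ 0.09  0.    2.31  2.56  0.83 -1.25] 62.2877012193203 0.5582657111364168
[array([-0.09184819,  0.09635308,  2.39146862,  2.95175511,  0.57426851,
       -1.44836142])]
1 tcp [0.6  0.27 0.32] wc [0.31 0.14 0.33] bot [0.6  0.26 0.27] step 47mm 6deg | [-2.4, 3.9, -0.8] [-5.0, -2.0, 2.0]
2 tcp [0.61 0.22 0.29] wc [0.31 0.12 0.32] bot [0.61 0.22 0.25] step 50mm 7deg | [-5.4, 7.8, -2.1] [-11.0, -5.0, 3.0]
3 tcp [0.61 0.18 0.26] wc [0.3  0.11 0.31] bot [0.61 0.18 0.22] step 54mm 7deg | [-8.9, 11.4, -3.9] [-17.0, -9.0, 5.0]
4 tcp [0.61 0.14 0.22] wc [0.3 0.1 0.3] bot [0.6  0.14 0.18] step 58mm 8deg | [-13.1, 14.6, -6.4] [-22.0, -15.0, 7.0]
5 tcp [0.6  0.1  0.18] wc [0.3  0.09 0.29] bot [0.58 0.1  0.14] step 60mm 8deg | [-17.6, 17.1, -9.4] [-27.0, -21.0, 10.0]
```

```bash
python3 -m handwheel '[[[-1,-2.4,3.9,-0.8,-5,-2,2],[-1,-5.4,7.8,-2.1,-11,-5,3],[-1,-8.9,11.4,-3.9,-17,-9,5],[-1,-13.1,14.6,-6.4,-22,-15,7],[-1,-17.6,17.1,-9.4,-27,-21,10],[-1,-17.6,17.1,-9.4,-27,-21,10]]]'
python3 - <<'E'
from h import *
from bench import camera
from bench import status
o=status.get_obs();b=o["eef_pos"]+rot(o["eef_rot"]).apply(np.load("bot2.npy"));print("bottom est",b.round(4))
W,c=wcloud();cv2.imwrite("pics/w4.png",c["frame"])
t=camera("top");V=cloud(t);z=b[2]+.072
m=(np.hypot(V[...,0]-b[0],V[...,1]-b[1])<.045)&(np.abs(V[...,2]-z)<.006)&(t["depth"]>0)
print(m.sum(),m.any() and cv2.minAreaRect((V[m][:,:2]*1000).astype(np.float32)))
Rf=frame(-89,dd(1,20));tcpf=np.array([.584,.098,.016])-Rf.apply(np.load("bot2.npy"))
go(tcpf+[0,0,.003],Rf,False)
E
```

```text
time_s: 22.8
eef_pos: [0.596, 0.0959, 0.1782]
eef_rot: [-0.006, 0.821, 0.01, 0.571]
wrist_force: [0.5, -0.7, -0.6]
opening: 0.556
grasp_force: 62.3
bottom est [0.5828 0.0973 0.1329]
294 ((577.2079467773438, 97.75753784179688), (60.41462707519531, 73.4388656616211), 2.222770929336548)
shift cm [-11.03   0.03   3.91] turn [-0.4 -0.   0.3] | tcp [0.5979 0.0971 0.1814] q [-0.1   0.09  2.39  2.93  0.57 -1.44] F [ 0.3  0.  -0.7] t 22.9 open 0.557
```

View pics/w4.png

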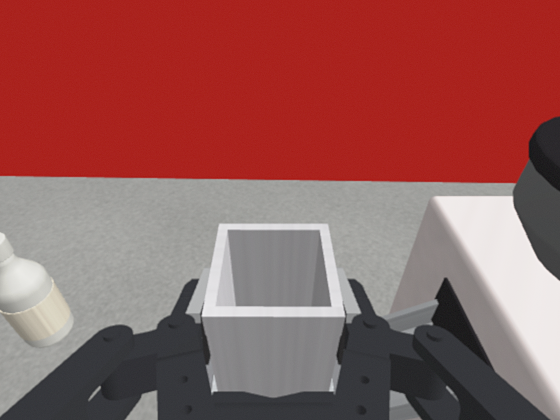

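The cup is held mouth up at (205..340, 225..390), with the chute to its right. I'll descend 3 cm to the left, clear of the chute, then slide in.

```bash
python3 -m handwheel '[[[-1,0,-3,0,0,0,0],[-1,-3.7,-3,1.3,0,0,0],[-1,-7.4,-3,2.6,0,0,0],[-1,-10.3,-3,3.6,0,0,0],[-1,-10.6,-3,3.75,0,0,0.3],[-1,-10.6,-1.5,3.75,0,0,0.3],[-1,-10.6,0,3.75,0,0,0.3],[-1,-10.6,0,3.75,0,0,0.3],[-1,-10.6,0,3.75,0,0,0.3]]]'
python3 - <<'E'
from h import *
from bench import status
Rf=frame(-89,dd(1,20));tcpf=np.array([.584,.098,.016])-Rf.apply(np.load("bot2.npy"))
go(tcpf,Rf,False)
E
```

```text
time_s: 24.02
eef_pos: [0.598, 0.0969, 0.071]
eef_rot: [-0.008, 0.818, 0.009, 0.575]
wrist_force: [0.4, -0.1, -1.4]
opening: 0.557
grasp_force: 62.3
shift cm [-0.94  0.04  0.23] turn [-0.4 -0.2  0. ] | tcp [0.598  0.0969 0.071 ] q [-0.1   0.51  2.32  3.    0.92 -1.52] F [ 0.4 -0.1 -1.4] t 24.02 open 0.557
```

```bash
python3 -m handwheel '[[[-1,-0.4,0,0.1,0,0,0],[-1,-0.7,0,0.2,-0.3,0,0],[-1,-0.8,0,0.2,-0.3,0,0],[-1,-0.8,0,0.2,-0.3,0,0]]]'
python3 -m handwheel '[[[-1,-0.1,0,0,0,0,0],[-1,-0.1,0,0,0,0,0]]]'
```

```text
time_s: 24.52
eef_pos: [0.5966, 0.097, 0.0616]
eef_rot: [-0.006, 0.819, 0.008, 0.574]
wrist_force: [-2.3, 1.5, 4.3]
opening: 0.55
grasp_force: 62.8
time_s: 24.78
eef_pos: [0.5966, 0.0969, 0.0616]
eef_rot: [-0.006, 0.818, 0.008, 0.575]
wrist_force: [-3.1, 1.5, 7.5]
opening: 0.553
grasp_force: 63.2
```

In contact, 7 N. Release and retreat.

```bash
python3 -m handwheel '[[[0.6,0,0,0,0,0,0],[0.6,0,0,0,0,0,0],[0.6,0,0,0,0,0,0],[0.6,0,0,-2,0,0,0],[0.6,0,0,-5,0,0,0],[0.6,0,0,-10,0,0,0],[0.6,0,0,-12,0,0,0],[0.6,0,0,-12,0,0,0]]]'
python3 - <<'E'
from h import *
from bench import camera,status
t=camera("top");V=cloud(t)
m=(np.hypot(V[...,0]-.584,V[...,1]-.098)<.045)&(np.abs(V[...,2]-.088)<.006)&(t["depth"]>0)
print(m.sum(),cv2.minAreaRect((V[m][:,:2]*1000).astype(np.float32)),np.median(V[m][:,2]))
print(status.get_obs()["q"].round(2),status.get_obs()["eef_pos"])
W,c=wcloud();cv2.imwrite("pics/a5.png",np.hstack([cv2.resize(t["frame"][130:270,180:330],(430,400)),cv2.resize(c["frame"],(370,400))]))
E
```

```text
time_s: 25.78
eef_pos: [0.4917, 0.0981, 0.0976]
eef_rot: [-0.004, 0.818, 0.007, 0.575]
wrist_force: [0.4, 0.1, 0.6]
opening: 0.806
grasp_force: 0.0
156 ((582.159912109375, 97.907470703125), (48.991188049316406, 45.625301361083984), 0.4278757870197296) 0.08741230866329847
[-0.13  0.34  2.58  2.98  1.   -1.53] [0.49161292 0.09816767 0.09710453]
```

View pics/a5.png

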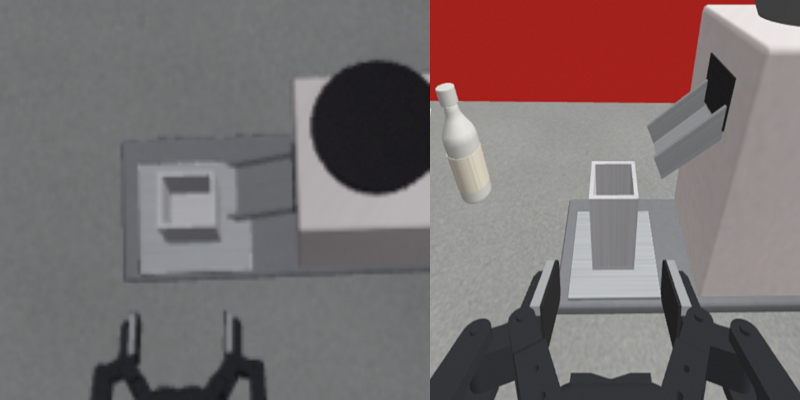

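The cup stands mouth up in the middle of the pan: the top view shows it at (188,205), and the wrist view shows it clear of the chute. Next is the tab, approached from the robot side in the same wrist configuration.

Run:
```python
from h import *
from bench import status
o=status.get_obs();tab=np.array([.589,-.187,.181])
for sg in(1,-1):
 F=frame(1-90*sg,dd(1,30))
 for off in(0,.1):
  for q in ik(tab-off*dd(1,30),F):print(sg,off,q.round(2))
 F=frame(1-90*sg,dd(1,90-1e-3))
 for q in ik(tab,F):print("down",sg,q.round(2))
F=frame(-89,dd(1,30));d=dd(1,30)
qb=ik([.46,-.05,.30],F);print(qb);qc=ik(tab-.1*d,F)
plan(o["q"],qb[0],5);go([.46,-.05,.30],F)
```

```text
1 0 [-0.85  0.12  2.22  1.62  0.72 -0.59]
1 0.1 [-1.07 -0.21  2.38  1.34  0.91 -0.39]
down 1 [-0.5   0.34  1.55  0.    1.25  1.05]
-1 0 [-0.85  0.12  2.22  1.62  0.72  2.55]
-1 0.1 [-1.07 -0.21  2.38  1.34  0.91  2.75]
down -1 [-0.5   0.34  1.55  0.    1.25 -2.09]
[array([-0.88103017, -0.85830043,  2.55936393,  1.00984004,  0.92762285,
        0.24779833])]
1 tcp [0.53 0.12 0.2 ] wc [0.22 0.06 0.25] bot [0.53 0.12 0.15] step 110mm 15deg | [10.8, -1.7, 0.7] [10.0, 9.0, 6.0]
2 tcp [0.54 0.12 0.27] wc [0.24 0.02 0.3 ] bot [0.54 0.13 0.22] step 70mm 8deg | [17.6, -1.9, -0.8] [18.0, 12.0, 7.0]
3 tcp [0.53 0.1  0.3 ] wc [ 0.24 -0.01  0.36] bot [0.53 0.1  0.25] step 37mm 5deg | [20.1, 0.2, -2.7] [20.0, 8.0, 4.0]
4 tcp [0.51 0.04 0.3 ] wc [ 0.22 -0.04  0.41] bot [0.5  0.05 0.25] step 58mm 11deg | [19.3, 5.7, -4.7] [14.0, -1.0, 1.0]
5 tcp [ 0.48 -0.05  0.29] wc [ 0.2  -0.05  0.45] bot [ 0.46 -0.05  0.25] step 100mm 17deg | [17.5, 14.8, -8.1] [0.0, -10.0, -0.0]
shift cm [17.62 14.77 -8.23] turn [  0.1 -10.1  -0. ] | tcp [0.4915 0.0982 0.0968] q [-0.13  0.34  2.58  2.98  1.   -1.53] F [ 0.2 -0.3 -0.2] t 25.88 open 0.803
```

Run:
```python
from h import *
from bench import status
o=status.get_obs();F=frame(-89,[0,0,-1.])
qb=ik([.50,.03,.40],F,seeds=[[-.2,.1,1.6,0,1.3,1.]]);print(qb)
qa=o["q"];qm=np.array([.1,-.2,2.2,2.4,1.1,-.95]);q2=np.array([.2,-.35,2.0,1.2,1.3,0.1])
plan(qa,qm,5);print();plan(qm,q2,9);print();plan(q2,qb[0],10)
```

```text
[array([-1.77560200e-01, -7.50464720e-02,  1.57905008e+00,  3.28778061e-11,
        1.63758904e+00,  1.37578283e+00])]
1 tcp [0.55 0.15 0.19] wc [0.23 0.1  0.24] bot [0.54 0.15 0.14] step 115mm 13deg | [10.2, -4.8, 2.4] [8.0, 11.0, 1.0]
2 tcp [0.58 0.2  0.28] wc [0.27 0.11 0.28] bot [0.58 0.21 0.24] step 116mm 13deg | [20.5, -10.2, 2.2] [17.0, 21.0, 0.0]
3 tcp [0.59 0.26 0.39] wc [0.31 0.12 0.33] bot [0.6  0.27 0.34] step 117mm 13deg | [30.3, -15.9, -0.4] [26.0, 30.0, -0.0]
4 tcp [0.57 0.32 0.49] wc [0.33 0.14 0.39] bot [0.58 0.33 0.44] step 117mm 12deg | [39.4, -21.5, -5.4] [35.0, 37.0, -2.0]
5 tcp [0.53 0.37 0.59] wc [0.33 0.15 0.45] bot [0.55 0.38 0.54] step 117mm 12deg | [47.3, -26.7, -12.3] [45.0, 44.0, -4.0]

1 tcp [0.51 0.4  0.59] wc [0.33 0.16 0.47] bot [0.52 0.41 0.55] step 41mm 8deg | [0.4, -4.0, 0.8] [7.0, -2.0, 2.0]
2 tcp [0.48 0.43 0.59] wc [0.34 0.16 0.49] bot [0.49 0.44 0.54] step 38mm 7deg | [0.5, -7.8, 1.1] [14.0, -4.0, 4.0]
3 tcp [0.46 0.45 0.58] wc [0.34 0.17 0.5 ] bot [0.47 0.46 0.53] step 35mm 7deg | [0.3, -11.3, 0.8] [20.0, -8.0, 6.0]
4 tcp [0.43 0.47 0.57] wc [
[... 1220 characters left out ...]
ot [0.42 0.28 0.37] step 52mm 10deg | [-14.0, 12.8, -12.8] [-16.0, -31.0, 33.0]
6 tcp [0.47 0.25 0.38] wc [0.44 0.11 0.66] bot [0.43 0.23 0.36] step 54mm 11deg | [-16.6, 15.0, -17.0] [-21.0, -36.0, 40.0]
7 tcp [0.48 0.2  0.38] wc [0.45 0.09 0.67] bot [0.44 0.18 0.36] step 55mm 11deg | [-19.0, 16.8, -21.6] [-28.0, -41.0, 48.0]
8 tcp [0.49 0.15 0.37] wc [0.47 0.07 0.68] bot [0.45 0.13 0.36] step 57mm 11deg | [-21.1, 18.4, -26.6] [-35.0, -45.0, 55.0]
9 tcp [0.5  0.09 0.37] wc [0.49 0.05 0.69] bot [0.45 0.08 0.37] step 58mm 12deg | [-22.9, 19.5, -31.9] [-43.0, -49.0, 63.0]
10 tcp [0.5  0.03 0.38] wc [0.5  0.03 0.7 ] bot [0.45 0.03 0.38] step 58mm 12deg | [-24.4, 20.3, -37.5] [-52.0, -52.0, 71.0]
```

```bash
python3 -m handwheel '[[[0.6,4.7,0,-1.7,0,0,0],[0.6,9.4,-1,-3.4,0,0,0],[0.6,14,-2,-5,0,0,0],[0.6,14,-3,-5,0,0,0],[0.6,14,-3,-5,0,0,0]]]'
python3 - <<'E'
from h import *
from bench import status
o=status.get_obs();qa=o["q"];print(qa.round(2))
qm=np.array([.15,-.15,2.2,2.0,1.2,-.6]);q2=np.array([.2,-.35,2.0,1.2,1.3,0.1])
plan(qa,q2,20)
E
```

```text
time_s: 26.5
eef_pos: [0.4969, 0.1325, 0.2489]
eef_rot: [-0.004, 0.818, 0.006, 0.575]
wrist_force: [0.0, 1.1, -0.0]
opening: 0.797
grasp_force: 0.0
[ 0.05 -0.41  2.58  3.28  0.25 -1.7 ]
1 tcp [0.52 0.14 0.29] wc [0.21 0.13 0.37] bot [0.51 0.15 0.24] step 41mm 5deg | [3.9, -1.2, 0.4] [2.0, 5.0, -1.0]
2 tcp [0.53 0.16 0.32] wc [0.22 0.13 0.38] bot [0.52 0.16 0.27] step 41mm 5deg | [7.6, -2.8, 0.6] [4.0, 9.0, -1.0]
3 tcp [0.54 0.18 0.35] wc [0.23 0.13 0.39] bot [0.54 0.18 0.31] step 41mm 5deg | [11.2, -4.6, 0.4] [7.0, 13.0, -2.0]
4 tcp [0.55 0.2  0.39] wc [0.23 0.14 0.4 ] bot [0.55 0.2  0.34] step 40mm 5deg | [14.6, -6.8, -0.0] [10.0, 17.0, -3.0]
5 tcp [0.55 0.23 0.42] wc [0.24 0.14 0.41] bot [0.55 0.23 0.37] step 40mm 5deg | [17.7, -9.2, -0.7] [14.0, 21.0, -3.0]
6 tcp [0.55 0.25 0.45] wc [0.25 0.14 0.43] bot [0.56 0.25 0.4 ] step 39mm 5deg | [20.4, -11.8, -1.7] [19.0, 24.0, -4.0]
7 tcp [0.55 0.28 0.47] wc [0.26 0.15 0.44] bot [0.55 0.28 0.43] step 38mm 5deg | [22.7, -14.5, -2.9] [23.0, 26.0, -5.0]
8 tcp [0.54 0.31 0.5 ] wc [0.26 0.15 0.45] bot [0.55 0.31 0.45] step 36mm 5deg | [24.6, -
[... 758 characters left out ...]
.54] wc [0.31 0.17 0.54] bot [0.43 0.47 0.5 ] step 25mm 6deg | [2.4, -13.6, 0.5] [27.0, -6.0, 2.0]
16 tcp [0.41 0.48 0.54] wc [0.31 0.17 0.55] bot [0.41 0.48 0.49] step 24mm 6deg | [1.9, -15.8, -0.3] [32.0, -10.0, 2.0]
17 tcp [0.39 0.49 0.52] wc [0.32 0.18 0.56] bot [0.39 0.48 0.48] step 22mm 6deg | [1.1, -17.7, -1.3] [36.0, -14.0, 3.0]
18 tcp [0.37 0.49 0.51] wc [0.32 0.18 0.58] bot [0.37 0.48 0.47] step 22mm 6deg | [0.2, -19.1, -2.6] [40.0, -19.0, 3.0]
19 tcp [0.36 0.49 0.5 ] wc [0.32 0.18 0.59] bot [0.35 0.48 0.45] step 21mm 6deg | [-0.9, -20.2, -4.1] [43.0, -24.0, 3.0]
20 tcp [0.34 0.48 0.48] wc [0.33 0.19 0.6 ] bot [0.34 0.47 0.44] step 21mm 6deg | [-2.0, -20.8, -5.7] [46.0, -30.0, 4.0]
```

```bash
python3 -m handwheel '[[[0.6,3.9,-1.2,0.4,2,5,-1],[0.6,7.6,-2.8,0.6,4,9,-1],[0.6,11.2,-4.6,0.4,7,13,-2],[0.6,14.6,-6.8,0,10,17,-3],[0.6,17.7,-9.2,-0.7,14,21,-3],[0.6,20.4,-11.8,-1.7,19,24,-4],[0.6,22.7,-14.5,-2.9,23,26,-5],[0.6,24.6,-17.3,-4.3,29,28,-5],[0.6,26,-20.1,-5.8,34,30,-6],[0.6,27,-22.9,-7.5,39,30,-8]]]'
python3 - <<'E'
from h import *
from bench import status
o=status.get_obs();qa=o["q"];print(qa.round(2))
q2=np.array([.2,-.35,2.0,1.2,1.3,0.1])
plan(qa,q2,6)
E
```

```text
time_s: 27.75
eef_pos: [0.5163, 0.362, 0.5213]
eef_rot: [-0.238, 0.599, 0.25, 0.723]
wrist_force: [-0.4, 0.2, 0.5]
opening: 0.8
grasp_force: 0.0
[ 0.13 -0.38  2.28  2.23  0.76 -0.79]
1 tcp [0.49 0.41 0.54] wc [0.29 0.16 0.49] bot [0.5  0.41 0.49] step 52mm 9deg | [1.9, -4.7, 1.0] [9.0, 0.0, 0.0]
2 tcp [0.46 0.44 0.55] wc [0.3  0.17 0.52] bot [0.47 0.45 0.5 ] step 47mm 9deg | [2.8, -9.3, 1.1] [18.0, -2.0, 1.0]
3 tcp [0.43 0.47 0.54] wc [0.31 0.17 0.54] bot [0.43 0.47 0.49] step 42mm 10deg | [2.7, -13.5, 0.4] [27.0, -6.0, 1.0]
4 tcp [0.4  0.49 0.53] wc [0.31 0.18 0.56] bot [0.4  0.48 0.48] step 39mm 10deg | [1.8, -17.0, -1.1] [35.0, -12.0, 2.0]
5 tcp [0.37 0.49 0.51] wc [0.32 0.18 0.58] bot [0.37 0.48 0.46] step 36mm 10deg | [0.3, -19.4, -3.3] [41.0, -20.0, 3.0]
6 tcp [0.34 0.48 0.48] wc [0.33 0.19 0.6 ] bot [0.34 0.47 0.44] step 35mm 10deg | [-1.6, -20.7, -5.9] [46.0, -29.0, 3.0]
```

```bash
python3 -m handwheel '[[[0.6,1.9,-4.7,1,9,0,0],[0.6,2.8,-9.3,1.1,18,-2,1],[0.6,2.7,-13.5,0.4,27,-6,1],[0.6,1.8,-17,-1.1,35,-12,2],[0.6,0.3,-19.4,-3.3,41,-20,3],[0.6,-1.6,-20.7,-5.9,46,-29,3]]]'
python3 - <<'E'
from h import *
from bench import status
o=status.get_obs();qa=o["q"];print(qa.round(2))
F=frame(-89,[0,0,-1.])
qb=ik([.50,.03,.40],F,seeds=[[-.2,.1,1.6,0,1.3,1.]])
plan(qa,qb[0],12)
E
```

```text
time_s: 28.5
eef_pos: [0.3419, 0.4814, 0.4789]
eef_rot: [-0.398, 0.626, 0.544, 0.392]
wrist_force: [0.1, 0.8, 0.1]
opening: 0.8
grasp_force: 0.0
[ 0.2  -0.35  2.    1.19  1.3   0.1 ]
1 tcp [0.36 0.46 0.46] wc [0.34 0.18 0.61] bot [0.35 0.45 0.42] step 34mm 7deg | [-2.3, 2.2, -1.2] [-1.0, -5.0, 5.0]
2 tcp [0.38 0.44 0.45] wc [0.36 0.17 0.62] bot [0.37 0.42 0.41] step 36mm 8deg | [-4.6, 4.4, -2.8] [-3.0, -11.0, 10.0]
3 tcp [0.4  0.41 0.43] wc [0.37 0.16 0.63] bot [0.38 0.39 0.39] step 38mm 8deg | [-6.9, 6.6, -4.7] [-5.0, -16.0, 15.0]
4 tcp [0.42 0.38 0.42] wc [0.39 0.15 0.64] bot [0.39 0.35 0.38] step 40mm 8deg | [-9.3, 8.8, -7.0] [-8.0, -21.0, 21.0]
5 tcp [0.43 0.34 0.4 ] wc [0.41 0.14 0.65] bot [0.41 0.32 0.37] step 41mm 8deg | [-11.6, 10.9, -9.7] [-12.0, -26.0, 27.0]
6 tcp [0.45 0.3  0.39] wc [0.42 0.12 0.65] bot [0.42 0.28 0.37] step 43mm 9deg | [-13.9, 12.9, -12.8] [-16.0, -30.0, 33.0]
7 tcp [0.46 0.26 0.38] wc [0.43 0.11 0.66] bot [0.43 0.24 0.36] step 44mm 9deg | [-16.1, 14.7, -16.2] [-20.0, -35.0, 39.0]
8 tcp [0.48 0.22 0.38] wc [0.45 0.1  0.67] bot [0.44 0.2  0.36] step 46mm 9deg | [-18.1, 16.4, -19.9] [-25.0, -39.0, 45.0]
9 tcp [0.49 0.17 0.37] wc [0.46 0.08 0.68] bot [0.44 0.16 0.36] step 47mm 9deg | [-20.0, 17.8, -23.9] [-31.0, -43.0, 52.0]
10 tcp [0.49 0.13 0.37] wc [0.48 0.06 0.69] bot [0.45 0.11 0.36] step 47mm 10deg | [-21.7, 19.0, -28.2] [-37.0, -46.0, 58.0]
11 tcp [0.5  0.08 0.38] wc [0.49 0.05 0.69] bot [0.45 0.07 0.37] step 48mm 10deg | [-0.9, 4.6, -1.1] [-5.0, -3.0, 8.0]
12 tcp [0.5  0.03 0.38] wc [0.5  0.03 0.7 ] bot [0.45 0.03 0.38] step 49mm 10deg | [-2.0, 9.1, -2.6] [-11.0, -5.0, 16.0]
```

```bash
python3 -m handwheel '[[[1,-2.3,2.2,-1.2,-1,-5,5],[1,-4.6,4.4,-2.8,-3,-11,10],[1,-6.9,6.6,-4.7,-5,-16,15],[1,-9.3,8.8,-7,-8,-21,21],[1,-11.6,10.9,-9.7,-12,-26,27],[1,-13.9,12.9,-12.8,-16,-30,33],[1,-16.1,14.7,-16.2,-20,-35,39],[1,-18.1,16.4,-19.9,-25,-39,45],[1,-20,17.8,-23.9,-31,-43,52],[1,-21.7,19,-28.2,-37,-46,58]]]'
python3 - <<'E'
from h import *
from bench import status
F=frame(-89,[0,0,-1.])
go([.5,.03,.38],F)
go([.589,-.187,.32],F)
E
```

```text
time_s: 29.75
eef_pos: [0.4933, 0.122, 0.3703]
eef_rot: [-0.097, 0.984, 0.144, 0.041]
wrist_force: [-0.7, 0.4, -0.2]
opening: 0.995
grasp_force: 0.0
shift cm [-2.    9.   -0.93] turn [-11.2  -4.9  15.6] | tcp [0.4933 0.122  0.3703] q [-0.13 -0.12  1.65  0.21  1.58  1.16] F [-0.7  0.4 -0.2] t 29.75 open 0.995
shift cm [-0.14 33.07  0.99] turn [-11.2  -4.9  15.6] | tcp [0.4933 0.122  0.3703] q [-0.13 -0.12  1.65  0.21  1.58  1.16] F [-0.7  0.4 -0.2] t 29.75 open 0.995
```

```bash
python3 -m handwheel '[[[1,-1,5,-0.5,-5.6,-2.5,7.8],[1,-2,10,-1,-11.2,-4.9,15.6],[1,-2,16,0,-11.2,-4.9,15.6],[1,-1.5,22,0,-11.2,-4.9,15.6],[1,-0.8,28,0.5,-11.2,-4.9,15.6],[1,-0.1,33,1,-11.2,-4.9,15.6],[1,-0.1,33,1,-11.2,-4.9,15.6],[1,-0.1,33,1,-11.2,-4.9,15.6]]]'
python3 - <<'E'
from h import *
W,c=wcloud()
m=(np.hypot(W[...,0]-.589,W[...,1]+.187)<.05)&(np.abs(W[...,2]-.199)<.008)&(c["depth"]>0)
(a,b),s,t=cv2.minAreaRect((W[m][:,:2]*1000).astype(np.float32));print(m.sum(),a,b,s,t,np.median(W[m][:,2]))
cv2.imwrite("pics/w6.png",c["frame"])
F=frame(-89,[0,0,-1.])
go([a/1000,b/1000,.182],F)
E
```

```text
time_s: 30.75
eef_pos: [0.5915, -0.1825, 0.3013]
eef_rot: [-0.003, 1.0, 0.012, 0.002]
wrist_force: [-0.1, 0.5, 0.6]
opening: 0.999
grasp_force: 0.0
686 590.6849975585938 -188.6226043701172 (31.75809097290039, 11.357808113098145) 1.4174753427505493 0.20049960499175096
shift cm [-0.23  0.75 13.95] turn [-0.3 -0.4  0.4] | tcp [ 0.5919 -0.1819  0.3025] q [-0.49  0.23  1.41  0.01  1.5   1.05] F [0.1 0.2 0.1] t 30.8 open 1.003
```

View pics/w6.png

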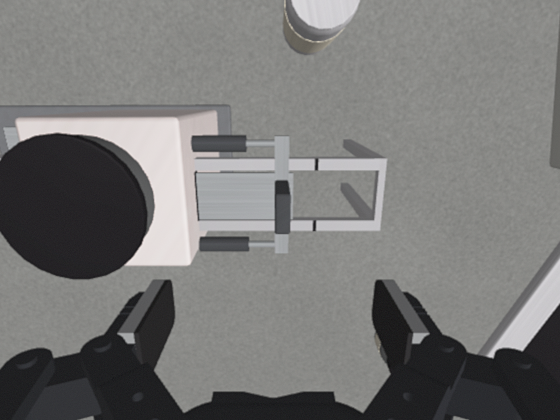

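Tab is at (282,205) in the picture, between the fingers after the small correction; half marks are at x≈316. I'll descend and grip.

```bash
python3 -m handwheel '[[[0.3,-0.2,0.7,0,-0.3,-0.4,0.4],[0.3,-0.2,0.7,4,-0.3,-0.4,0.4],[0.3,-0.2,0.7,9,-0.3,-0.4,0.4],[0.3,-0.2,0.7,13,-0.3,-0.4,0.4],[0.3,-0.2,0.7,13.9,-0.3,-0.4,0.4],[0.3,-0.2,0.7,13.9,-0.3,-0.4,0.4],[-1,-0.2,0.7,13.9,-0.3,-0.4,0.4],[-1,-0.2,0.7,13.9,-0.3,-0.4,0.4],[-1,-0.2,0.7,13.9,-0.3,-0.4,0.4],[-1,-0.2,0.7,13.9,-0.3,-0.4,0.4]]]'
python3 -m handwheel '[[[-1,0,0,0,0,0,0],[-1,0,0,0,0,0,0],[-1,0,0,0,0,0,0]]]'
```

```text
time_s: 32.05
eef_pos: [0.5932, -0.1888, 0.167]
eef_rot: [0.001, 1.0, 0.01, 0.003]
wrist_force: [-1.0, 0.6, 6.2]
opening: 0.134
grasp_force: 58.6
time_s: 32.42
eef_pos: [0.5932, -0.1888, 0.167]
eef_rot: [0.001, 1.0, 0.01, 0.003]
wrist_force: [-0.8, 0.7, 6.0]
opening: 0.126
grasp_force: 58.6
```

```bash
python3 -m handwheel '[[[-1,0,0.5,0,0,0,0],[-1,0,1,0,0,0,0],[-1,0,1.5,0,0,0,0],[-1,0,2,0,0,0,0],[-1,0,2.4,0,0,0,0],[-1,0,2.8,0,0,0,0],[-1,0,3,0,0,0,0],[-1,0,3,0,0,0,0],[-1,0,3,0,0,0,0]]]'
python3 - <<'E'
from h import *
from bench import camera
W,c=wcloud();t=camera("top")
cv2.imwrite("pics/w7.png",np.hstack([cv2.resize(c["frame"],(500,375)),cv2.resize(t["frame"][150:240,340:420],(300,375),interpolation=cv2.INTER_CUBIC)]))
E
```

```text
time_s: 33.55
eef_pos: [0.5939, -0.2166, 0.1671]
eef_rot: [-0.0, 1.0, 0.01, 0.003]
wrist_force: [-0.6, 8.6, 7.0]
opening: 0.13
grasp_force: 59.1
```

View pics/w7.png

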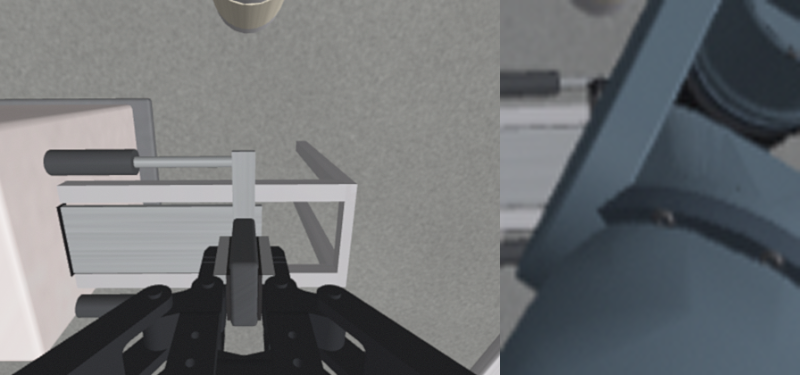

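```bash
python3 -m handwheel '[[[-1,0,0.2,0,0,0,0],[-1,0,0.25,0,0,0,0],[-1,0,0.25,0,0,0,0],[-1,0,0.25,0,0,0,0]]]'
python3 - <<'E'
from h import *
from bench import camera
W,c=wcloud()
m=(np.abs(W[...,0]-.598)<.012)&(np.abs(W[...,1]+.218)<.03)&(np.abs(W[...,2]-.2005)<.003)&(c["depth"]>0)
y=W[m][:,1];print(m.sum(),np.percentile(y,[1,50,99]),(np.percentile(y,1)+np.percentile(y,99))/2)
t=camera("scene");V=cloud(t)
m=(np.abs(V[...,0]-.6)<.03)&(np.abs(V[...,1]+.218)<.03)&(np.abs(V[...,2]-.198)<.006)&(t["depth"]>0);print("scene",m.sum(),np.median(V[m][:,:2],0) if m.any() else 0)
# crossbar on blade, far side
m=(np.abs(W[...,0]-.628)<.005)&(np.abs(W[...,1]+.20)<.06)&(W[...,2]>.12)&(W[...,2]<.19)
for z in np.arange(.12,.19,.005):
  k=m&(np.abs(W[...,2]-z)<.0025)
  if k.sum()>5:print(round(z,3),k.sum(),W[k][:,1].min().round(4),W[k][:,1].max().round(4))
E
```

```text
time_s: 34.15
eef_pos: [0.5939, -0.2187, 0.167]
eef_rot: [-0.001, 1.0, 0.01, 0.003]
wrist_force: [-0.3, 10.2, 9.3]
opening: 0.127
grasp_force: 59.2
2101 [-0.23228258 -0.21865435 -0.2042348 ] -0.21825868826480532
scene 61 [ 0.60344102 -0.21938649]
0.14 345 -0.2597 -0.1574
0.145 496 -0.2599 -0.1575
0.15 371 -0.26 -0.1401
0.155 700 -0.2235 -0.14
```

```bash
python3 -m handwheel '[[[-1,0,0,0,0,0,0],[-1,0,0,0,0,0,0]]]'; python3 -c "
from bench import ctrl
print(ctrl.hand_in())"
```

```text
time_s: 34.5
eef_pos: [0.5939, -0.2187, 0.167]
eef_rot: [-0.001, 1.0, 0.01, 0.003]
wrist_force: [-0.5, 10.2, 8.7]
opening: 0.132
grasp_force: 59.2
the job is handed in; nothing more can be done
None
```

I handed the job in at 34.5 s with the cup standing mouth up within about 2 mm of the pan's centre and released, and the shutter still held open at about 29.9 mm of travel (half is 30 mm); no verdict was returned.

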